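# Transfer a row of sample vials to the green rack in reverse order

### The arm

A 6-joint arm with a two-finger parallel gripper is mounted at the origin on a cart in front of the work surface, level with it; the furniture and walls round the work are solid. World frame = base frame: x ahead of the robot, y to its left, z up, the work surface at z = 0. Lengths are in mm, angles in rad, forces in N, time in s.
With the tool pointing down it reaches from about 300 to 950 mm from the base axis. Payload 3.1 kg.
Tool frame: the origin (TCP) lies midway between the tips of the shut fingers; the grasp point (between the pads) lies 19 mm behind it; z points along the fingers, y is the direction in which the jaws open and shut (so a half turn about z gives the same grasp; the last joint's range is limited). The gripper opens to 85 mm and grips with 20 to 120 N. Pads are 22 mm wide; open, the fingers measure 114 mm over their backs; the gripper's body (76 mm by 85 mm) begins 54 mm behind the grasp point. The pads swing forward as they close: fully open they stand 13 mm farther back than shut.
Start: joints at [-1.207, 0.308, 1.634, -0, 1.2, -0.07], TCP at [262.676, -567.127, 231.272] pointing down, gripper open.
Joint ranges: [-3.06, 3.06], [-0.79, 1.96], [0.05, 2.63], [-1.19, 4.34], [0.05, 2.64], [-2.94, 2.94]. Speed limits (rad/s): [2.79, 2.79, 3.14, 3.14, 3.14, 3.14].

### API

Orientations are given as a unit quaternion [x, y, z, w].
In Python, from cell import arm, camera, get_calibration, hand_in gives the robot as it stands.
- The arm moves only by the shell command python3 -m crank 'ROWS' [FORCE]. ROWS is JSON, a list that holds one entry, the list of rows, each a list of 7 numbers: the turn, a rotation vector about the world's x, y, z in degrees, then the shift along the world's x, y, z in m, then the finger opening in m, from 0 to 0.0854. In form: [[[rx, ry, rz, tx, ty, tz, jaw], ...]]. A call has 1 to 12 rows; each row shifts and turns the pose as measured when the row begins; what a row does not reach is not made up. A row lasts 1/8 s, in which the tool goes at most 62.5 mm and 10.7 degrees, less where a joint would pass 70% of its speed; a pose out of reach is approached as far as the arm can. A call with a gripper value outside its range is refused whole. The fingers move at their own pace and stop on an object; FORCE is the grip in N (left out, the last holds). Time passes only in rows, so rows that do not move let the fingers close. It gives the time, the measured TCP pose, the force and the opening at its end, in the units of the state.
- arm.read_state(): the state, without advancing time (a new reading comes with each control period).
- camera(name): name is "side" or "top" or "wrist"; returns the picture (420x560x3 uint8, red, green, blue); there is no depth.
- get_calibration(name): a dict with "mtx" (3x3 intrinsics, pixels), "D" ([k1, k2, p1, p2, k3] as OpenCV has them; the pictures are not rectified), "eye" and "attitude" of the camera in the world. Camera axes: x right, y up, looking along -z (the intrinsics and any distortion apply to the point x, -y, -z); pixel columns grow to the right and rows downward; lengths in mm; the calibration is good to about 2 mm. A picture is of the moment at which its call begins: read the wrist's pose just before it. get_calibration takes no time and is no camera call; for the wrist camera it gives the pose at the moment of the call.
- hand_in(): hands the job in, once; it reports no verdict.
The state is a dict: "t": time; "joint_pos": joint angles; "joint_velocities": joint speeds; "tau": joint torques, N m; "tool_pos": TCP position; "eef_rot": TCP orientation; "ft_force": force on the tool from outside, world axes, zero at the start; "wrist_torque": the same for the moment, N m; "width": finger opening in mm.
Only numpy, scipy, OpenCV 4.12 (cv2) and the standard library are available. Lean on these libraries where they do the work, as an engineer would, in place of code of your own. Each camera call takes 0.05 s, during which the arm holds its last target.

### The job

Move the four sample vials from the aluminium tray into the green rack, one per pocket, in reverse order: the vial that stands nearest the tray's red end goes into the pocket farthest from the green rack's red end, the next one beside it, and so on, so that the vial farthest from the tray's red end finishes nearest the rack's red end. Keep the vials upright all the way and leave each standing upright on the floor of its pocket.

Things in the scene. Friction and masses are not known exactly. Their poses are not given: they have to be found in the camera images.
- vial_white: clear glass vial with a white cap, 25 mm across, 57 mm tall, cap 23 mm across and 11 mm high, about 15 g. Origin: centre of its underside, z up. Starts upright in the white insert of the tray; best pinched across the glass 30 to 40 mm above its underside.
- vial_blue: clear glass vial with a blue cap, 25 mm across, 57 mm tall, cap 23 mm across and 11 mm high, about 15 g. Origin: centre of its underside, z up. Starts upright in the blue insert of the tray; best pinched across the glass 30 to 40 mm above its underside.
- vial_black: clear glass vial with a black cap, 25 mm across, 57 mm tall, cap 23 mm across and 11 mm high, about 15 g. Origin: centre of its underside, z up. Starts upright in the black insert of the tray; best pinched across the glass 30 to 40 mm above its underside.
- vial_open: clear glass vial without a cap, 25 mm across, 51 mm tall, about 15 g. Origin: centre of its underside, z up. Starts upright in the yellow insert of the tray; best pinched across the glass 30 to 40 mm above its underside.
- insert_white: white square insert of the aluminium tray (58 x 60 x 14 mm, fixed), in whose pocket vial_white stands at the start; the pocket is 42 mm square, 9 mm deep, its floor 5 mm above the origin, its rim 14 mm above. Origin: centre of its underside, 8 mm above the bench. The four inserts stand in a row along their common y axis, 64 mm apart, in an order that changes; the tray's red end block (58 x 16 mm, 22 mm high) lies past the row's end on the +y side of the inserts' frames.
- insert_blue: blue square insert of the aluminium tray (58 x 60 x 14 mm, fixed), in whose pocket vial_blue stands at the start; the pocket is 42 mm square, 9 mm deep, its floor 5 mm above the origin, its rim 14 mm above. Origin: centre of its underside, 8 mm above the bench. The four inserts stand in a row along their common y axis, 64 mm apart, in an order that changes; the tray's red end block (58 x 16 mm, 22 mm high) lies past the row's end on the +y side of the inserts' frames.
- insert_black: black square insert of the aluminium tray (58 x 60 x 14 mm, fixed), in whose pocket vial_black stands at the start; the pocket is 42 mm square, 9 mm deep, its floor 5 mm above the origin, its rim 14 mm above. Origin: centre of its underside, 8 mm above the bench. The four inserts stand in a row along their common y axis, 64 mm apart, in an order that changes; the tray's red end block (58 x 16 mm, 22 mm high) lies past the row's end on the +y side of the inserts' frames.
- insert_open: yellow square insert of the aluminium tray (58 x 60 x 14 mm, fixed), in whose pocket vial_open stands at the start; the pocket is 42 mm square, 9 mm deep, its floor 5 mm above the origin, its rim 14 mm above. Origin: centre of its underside, 8 mm above the bench. The four inserts stand in a row along their common y axis, 64 mm apart, in an order that changes; the tray's red end block (58 x 16 mm, 22 mm high) lies past the row's end on the +y side of the inserts' frames.
- rack: Green rack, 62 mm (x) x 264 mm (y) x 22 mm high, fixed to the bench, empty at the start: the destination. Origin: centre of its underside, on the bench; z up. Four square pockets, 42 mm wide and 9 mm deep (floors 13 mm above the bench), centred at x = 0 and y = -96, -32, +32 and +96 mm of its frame.
- red_end: Red end block, 58 x 16 x 22 mm, fixed at one end of the green rack, at y = +140 or y = -140 mm of the rack's frame (it changes); a green block is at the other end. Origin: centre of its underside.

How it is judged:
By the outcome, as a careful person would: the job done as asked, in the order asked, and still so for the second after the job is handed in, with the robot touching nothing.
It also fails if it takes over 104 s, if anything falls off the work surface, if the arm or the gripper's body presses on something with over 40 N, if the wrist force passes 120 N, or if a joint passes its speed limit or range.

## Working session

There is one attempt and no reset: what is moved stays moved. The work goes in short steps, Python scripts to look and compute and a shell command to move; the robot and the scene stay as the last step left them, time stands still between calls to the robot, and variables do not carry over. Pictures are saved under pics/ and viewed, and the job is handed in when it is done.

```bash
ls; mkdir -p pics; cat > h.py <<'E'
import numpy as np, cv2
from cell import arm, camera, get_calibration
from scipy.spatial.transform import Rotation as R
def snap(n,f):
    im=camera(n); cv2.imwrite('pics/'+f,im[:,:,::-1]); return im
E
python3 - <<'E'
from h import *
for n in ['top','side']:
    snap(n,n+'0.png'); print(get_calibration(n))
print(arm.read_state())
E
```

```text
pics
{'mtx': array([[465.87484383,   0.        , 272.54239316],
       [  0.        , 465.87484383, 216.91372404],
       [  0.        ,   0.        ,   1.        ]]), 'D': array([-0.02595525,  0.        ,  0.        ,  0.        ,  0.        ]), 'eye': array([ 310.2335471 ,   -7.54335455, 1273.46644505]), 'attitude': array([-0.06606043,  0.04705044,  0.70775695, -0.70178514])}
{'mtx': array([[390.76055785,   0.        , 278.25834319],
       [  0.        , 390.76055785, 208.90247635],
       [  0.        ,   0.        ,   1.        ]]), 'D': array([-0.07702775,  0.        ,  0.        ,  0.        ,  0.        ]), 'eye': array([384.82702706, 644.6796435 , 593.19473606]), 'attitude': array([-0.04511724,  0.42609063,  0.89939089, -0.08664435])}
{'t': 0.1, 'joint_pos': array([-1.20669882e+00,  3.08986946e-01,  1.63506366e+00,  7.07922046e-07,
        1.19969689e+00, -6.96846249e-02]), 'joint_velocities': array([-3.26801079e-04, -1.79093607e-04, -4.16541995e-03, -2.34036717e-03,
        3.31230134e-04,  9.18555411e-05]), 'tau': array([-5.77067403e-04, -4.16408086e+01, -2.77643806e+01, -1.19137117e-04,
        4.02065838e-03,  3.65243281e-06]), 'tool_pos': array([ 262.4067759 , -566.41721223,  230.11683739]), 'eef_rot': array([ 9.76570655e-01,  2.15194321e-01, -1.57704904e-04, -1.06581639e-03]), 'ft_force': array([-0.32087023, -0.27980767, -0.40949916]), 'wrist_torque': array([ 0.01792143, -0.03749877, -0.00141987]), 'width': 85.33231162849299}
```

View pics/top0.png

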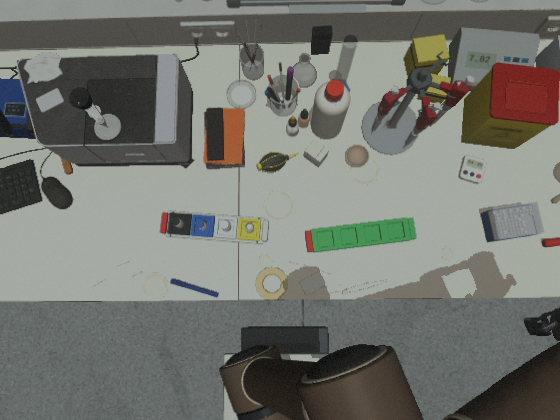

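View pics/side0.png

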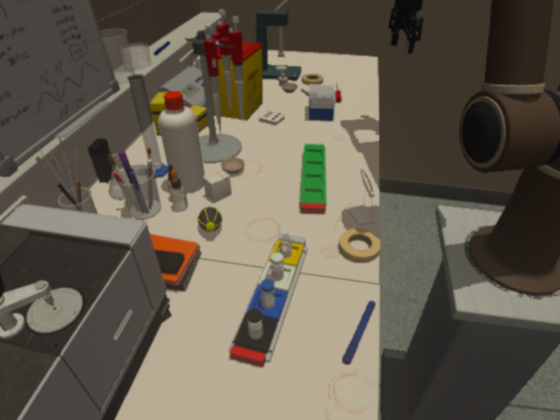

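The top view shows the tray with its red end at (165,222), then black, blue, white and yellow inserts out to x≈265. The rack's red end is at (310,240), and its four pockets run right to (400,230). Next I measure both.

```bash
cat >> h.py <<'E'
def ray(cal,uv,z):
    p=cv2.undistortPoints(np.array(uv,float).reshape(-1,1,2),cal['mtx'],cal['D']).reshape(-1,2)
    d=np.c_[p[:,0],-p[:,1],-np.ones(len(p))]@R.from_quat(cal['attitude']).as_matrix().T
    e=np.array(cal['eye']); return e+d*((z-e[2])/d[:,2])[:,None]
def proj(cal,P):
    q=(np.atleast_2d(P)-cal['eye'])@R.from_quat(cal['attitude']).as_matrix()
    q=q*[1,-1,-1]
    return cv2.projectPoints(q,np.zeros(3),np.zeros(3),cal['mtx'],cal['D'])[0].reshape(-1,2)
E
python3 - <<'E'
from h import *
im=cv2.imread('pics/top0.png'); cal=get_calibration('top')
c=im[200:265,150:425]; cv2.imwrite('pics/crop0.png',cv2.resize(c,None,fx=2.9,fy=2.9,interpolation=cv2.INTER_CUBIC))
hsv=cv2.cvtColor(im,cv2.COLOR_BGR2HSV)
M=np.zeros(im.shape[:2],np.uint8); M[200:265,150:425]=1
def reg(lo,hi,z,name):
    m=cv2.inRange(hsv,np.array(lo),np.array(hi))*M
    n,l,s,cen=cv2.connectedComponentsWithStats(m)
    for i in np.argsort(-s[1:,4])[:2]+1:
        if s[i,4]<15: continue
        cn=max(cv2.findContours((l==i).astype(np.uint8),0,1)[0],key=len).reshape(-1,2)
        w=ray(cal,cn,z)[:,:2]; r=cv2.minAreaRect(w.astype(np.float32))
        print(name,s[i],np.round(ray(cal,[cen[i]],z)[0],1),'rect',np.round(r[0],1),np.round(r[1],1),round(r[2],1))
reg([50,120,60],[75,255,255],22,'green')
reg([105,120,60],[125,255,255],22,'blue')
reg([22,120,80],[35,255,255],22,'yellow')
reg([0,150,80],[8,255,255],22,'red'); reg([172,150,80],[180,255,255],22,'red2')
reg([0,0,0],[180,255,60],22,'black')
E
```

```text
green [ 311  218  105   34 2195] [ 462.6 -216.6   22. ] rect [ 462.9 -217.6] [ 59.5 275. ] 6.5
blue [191 215  24  22 401] [491.5 217.9  22. ] rect [491.3 217.8] [60.6 56. ] 85.0
yellow [238 218  23  23 358] [478.8  90.3  22. ] rect [480.1  90.4] [59.4 56.3] 84.2
red [306 231   7  21 108] [446.3 -71.8  22. ] rect [446.3 -71.6] [54.7 14.1] 7.0
red [161 213   6  20  88] [500.6 324.5  22. ] rect [500.5 324.7] [12.3 53.1] 85.4
black [168 213  24  22 383] [496.9 279.7  22. ] rect [496.9 279.8] [59.5 56.3] 85.5
```

```bash
sleep 1
```

```text
(no output)
```

View pics/crop0.png

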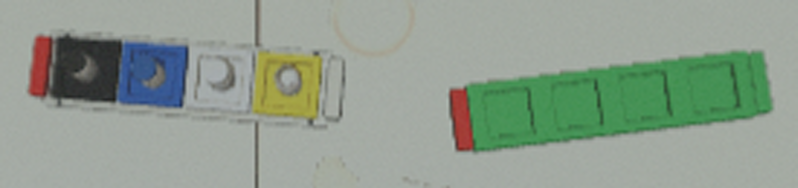

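Tray order from its red end: black, blue, white, open. The measured sizes match those given: insert spacing 63 mm, and 147 mm against 148 mm for the rack. Next I hover above the tray for a wrist view.

```bash
python3 -m crank '[[[0,0,5,0.016,0.055,0.005,0.085],[0,0,5,0.016,0.055,0.005,0.085],[0,0,5,0.016,0.055,0.005,0.085],[0,0,5,0.016,0.055,0.005,0.085],[0,0,5,0.016,0.055,0.005,0.085],[0,0,5,0.016,0.055,0.005,0.085],[0,0,5,0.016,0.055,0.005,0.085],[0,0,5,0.016,0.055,0.005,0.085],[0,0,5,0.016,0.055,0.005,0.085],[0,0,5,0.016,0.055,0.005,0.085],[0,0,5,0.016,0.055,0.005,0.085],[0,0,0,0,0,0,0.085]]]' 40
python3 -c "
from h import *
s=arm.read_state();print(s['tool_pos'],R.from_quat(s['eef_rot']).as_matrix().round(4).tolist())
c=get_calibration('wrist');print(c);snap('wrist','w1.png')"
```

```text
t: 1.6
tool_pos: [437.6, 59.3, 281.8]
eef_rot: [0.757, 0.653, -0.0, -0.003]
ft_force: [-0.3, -0.4, -0.2]
width: 84.8
[437.59472597  59.34578821 281.75670654] [[0.1475, 0.9891, -0.0036], [0.9891, -0.1475, 0.0039], [0.0033, -0.0041, -1.0]]
{'mtx': array([[360.78980866,   0.        , 280.42312273],
       [  0.        , 360.78980866, 210.79711559],
       [  0.        ,   0.        ,   1.        ]]), 'D': array([-0.00326867,  0.        ,  0.        ,  0.        ,  0.        ]), 'eye': array([449.83031321, 140.54709633, 423.7026692 ]), 'attitude': array([-0.1607336 ,  0.01408443, -0.07183459,  0.9842795 ])}
```

View pics/w1.png

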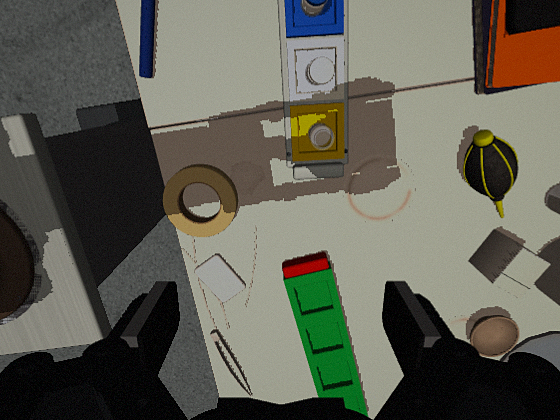

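The wrist view shows the blue insert at (315,10), white at (318,70), yellow at (320,135), and the rack's red end at (305,265). I shift +y to get the whole tray into view.

```bash
python3 -m crank '[[[0,0,3.4,0.025,0.05,0,0.085],[0,0,0,0.02,0.04,0,0.085],[0,0,0,0,0,0,0.085]]]'
python3 - <<'E'
from h import *
s=arm.read_state();print(s['tool_pos'],R.from_quat(s['eef_rot']).as_matrix().round(4).tolist())
c=get_calibration('wrist');np.save('w2.npy',c,allow_pickle=True);im=snap('wrist','w2.png')
im=im[:,:,::-1].copy()
hsv=cv2.cvtColor(im,cv2.COLOR_BGR2HSV)
for lo,hi,n in [([50,100,40],[75,255,255],'green'),([105,120,60],[125,255,255],'blue'),([18,120,60],[35,255,255],'yellow'),([0,150,80],[8,255,255],'red'),([0,0,0],[180,255,45],'black')]:
    m=cv2.inRange(hsv,np.array(lo),np.array(hi)); nn,l,st,cen=cv2.connectedComponentsWithStats(m)
    for i in range(1,nn):
        if st[i,4]>200:
            cn=max(cv2.findContours((l==i).astype(np.uint8),0,1)[0],key=len).reshape(-1,2)
            r=cv2.minAreaRect(ray(c,cn,22)[:,:2].astype(np.float32))
            print(n,st[i],np.round(r[0],1),np.round(r[1],1),round(r[2],1))
E
```

```text
t: 2.02
tool_pos: [482.1, 144.7, 279.8]
eef_rot: [0.74, 0.672, -0.003, -0.002]
ft_force: [-0.1, -1.5, -0.1]
width: 85.0
[482.13425418 144.74530994 279.77585761] [[0.0967, 0.9953, -0.0075], [0.9953, -0.0967, -0.0014], [-0.0021, -0.0073, -1.0]]
green [ 251  330   62   74 2896] [ 455.7 -137. ] [ 62.5 117.2] 6.5
blue [126  24  13  41 265] [342.1 283.2] [37.  10.6] 72.1
blue [121  66  15  86 760] [323.3 220.2] [90.4 10.8] 72.6
blue [ 258   66   57   60 3089] [492.7 218.3] [59.5 58.1] 84.8
yellow [ 262  186   50   50 1944] [481.7  90.6] [60.6 58.2] 84.7
yellow [430 218  18  17 223] [659.4  55.4] [19.1 21.2] 15.2
yellow [ 140  235   69   61 1680] [337.4  34. ] [80.4 85. ] 63.2
red [251 321  43  16 411] [448.2 -70.3] [56.3 15.5] 7.0
black [ 252    0   69   63 3501] [498.  279.5] [56.1 66.7] 84.5
black [ 441    0  119   50 3115] [710.7 265.3] [ 43.8 118.1] 84.6
black [131  25  13 127 366] [333.8 238.6] [128.5   8.7] 72.4
black [497  69  63  10 243] [743.6 216.9] [ 6.2 63.4] 87.7
black [ 461   81   99   59 4576] [729.9 180.5] [104.7  49.4] 2.1
black [429  85  29 100 985] [656.5 158.5] [ 29.5 108.7] 6.8
black [    0   122   193   298 31341] [212.3  -1.2] [449.3 274.8] 78.2
black [ 423  223   47   55 1535] [669.5  21.2] [55.  73.8] 4.1
black [  0 275  17  73 805] [106.  -17.6] [113.6  20.4] 70.2
black [  374   281   186   139 14652] [ 721.4 -138.2] [227.5 271.9] 84.9
black [534 293  26  43 513] [811.6 -78.6] [26.7 73.5] 35.4
black [ 182  313  190  107 3649] [ 449.3 -137.6] [181.2 268.9] 85.1
```

View pics/w2.png

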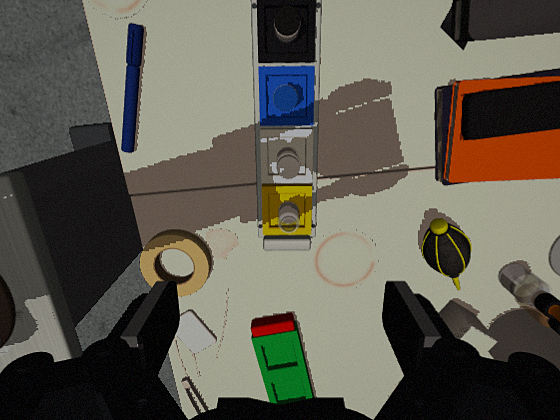

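The wrist view has all four inserts: black (287,27), blue (287,95), white (287,155) and yellow (288,215). The two cameras agree to about 1.5 mm. Next I magnify it to find the caps.

```bash
python3 - <<'E'
import cv2
im=cv2.imread('pics/w2.png')[0:255,240:335]
im=cv2.convertScaleAbs(cv2.resize(im,None,fx=4.6,fy=4.6,interpolation=cv2.INTER_CUBIC),alpha=1.4,beta=20)
h=im.shape[0]//2
cv2.imwrite('pics/z2.png',cv2.resize(cv2.hconcat([im[:h],im[h:h*2]]),(800,537)))
E
```

```text
(no output)
```

View pics/z2.png

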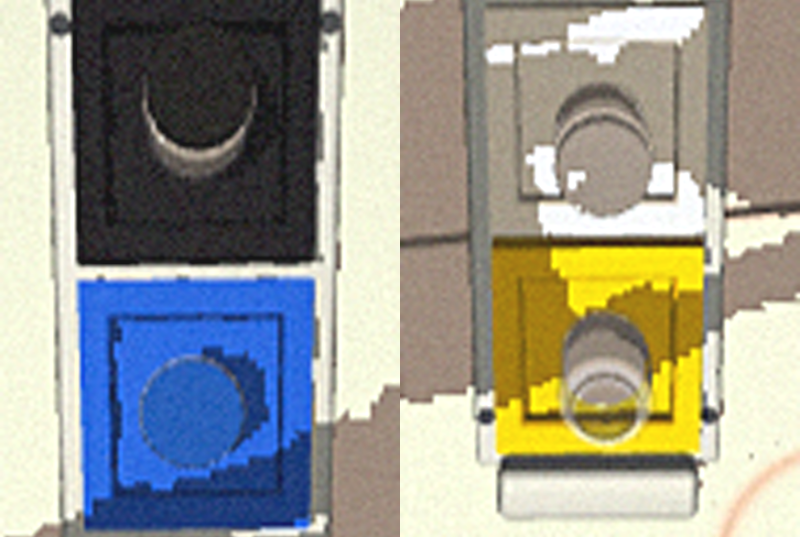

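```bash
python3 - <<'E'
from h import *
c=np.load('w2.npy',allow_pickle=True).item(); f=4.21
tray=np.array([[498,279.6],[492,218],[487,154.5],[481,90.5]])
for n,(x,y,z) in dict(black=(200,98,70),blue=(192,411,70),white=(604,166,70),opn=(605,405,64)).items():
    if x>400: x-=400;y+=537
    print(n,ray(c,[[240+x/f,y/f]],z)[0].round(1))
cs=get_calibration('side')
im=cv2.imread('pics/side0.png'); cv2.imwrite('pics/s_z.png',cv2.resize(im[225:365,225:315],None,fx=4.2,fy=4.2,interpolation=cv2.INTER_CUBIC))
for n,P in dict(bk=(498,280,70),bl=(492,218,70),w=(487,154.5,70),o=(481,90.5,64)).items(): print(n,proj(cs,P).round(1), proj(cs,(P[0],P[1],13)).round(1))
E
```

```text
black [499.2 279.8  70. ]
blue [491.9 218.1  70. ]
white [488.8 152.7  70. ]
opn [483.7  90.6  64. ]
bk [[255.7 311.4]] [[257.2 331.5]]
bl [[267.6 282.7]] [[268.4 303.1]]
w [[277.6 256.8]] [[277.9 277.3]]
o [[287.  236.2]] [[286.8 254.3]]
```

View pics/s_z.png

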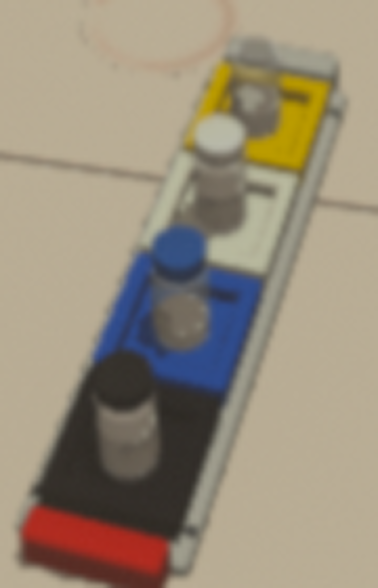

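The side view confirms it: black cap top at (254.5,312) against a predicted (255.7,311.4), and blue and white agree too. The vials stand centred in their pockets. Next I approach the black vial.

```bash
python3 -m crank '[[[0,0,0,0.006,0.048,0,0.085],[0,0,0,0.006,0.048,0,0.085],[0,0,0,0.005,0.04,-0.03,0.085],[0,0,0,0,0,-0.055,0.085],[0,0,0,0,0,-0.055,0.085],[0,0,0,0,0,0,0.085]]]'
cat > st.py <<'E'
from h import *
s=arm.read_state();m=R.from_quat(s['eef_rot']).as_matrix()
print('t',s['t'],s['tool_pos'].round(1),'yaw_y',np.degrees(np.arctan2(m[1,1],m[0,1])).round(2),'z',m[:,2].round(4),'F',s['ft_force'].round(1),'w',round(s['width'],1),'rel',(s['tool_pos']-19*m[:,2]).round(1))
E
python3 st.py
```

```text
t: 2.82
tool_pos: [498.8, 268.2, 137.0]
eef_rot: [0.747, 0.665, -0.006, 0.0]
ft_force: [-0.2, -0.1, 0.7]
width: 85.0
t 2.825 [498.8 268.2 137. ] yaw_y -6.59 z [-0.009  -0.0089 -0.9999] F [-0.2 -0.1  0.7] w 85.0 rel [499.  268.3 156. ]
```

```bash
python3 -m crank '[[[0.5,-0.5,1.5,0,0.0115,0,0.085],[0,0,0,0,0,-0.05,0.085],[0,0,0,0,0,0,0.085]]]' >/dev/null; python3 st.py
```

```text
t 3.2 [504.9 280.4  94.5] yaw_y -5.16 z [ 0.012   0.0056 -0.9999] F [ 0.2  0.2 -0.2] w 84.9 rel [504.6 280.3 113.5]
```

```bash
python3 -m crank '[[[0,0,0,0,0,0,0.085]]]' >/dev/null; python3 st.py;  python3 -m crank '[[[0,0.3,0,-0.006,0,-0.02,0.085],[0,0,0,0,0,0,0.085]]]' >/dev/null; python3 st.py
```

```text
t 3.325 [507.8 281.7  98.4] yaw_y -5.16 z [ 0.0181  0.0085 -0.9998] F [ 0.6 -0.5  0.5] w 85.0 rel [507.4 281.6 117.4]
t 3.575 [503.8 282.9  81.5] yaw_y -5.16 z [ 0.0186  0.0115 -0.9998] F [ 0.8 -0.1  0.2] w 85.0 rel [503.5 282.7 100.4]
```

```bash
for i in 1 2 3; do python3 -m crank '[[[0,0,0,0,0,0,0.085]]]' >/dev/null; python3 st.py; done
```

```text
t 3.7 [504.5 283.3  82.2] yaw_y -5.15 z [ 0.02    0.0122 -0.9997] F [-0.   0.3 -0.4] w 84.9 rel [504.1 283.1 101.2]
t 3.825 [504.5 283.4  82.4] yaw_y -5.14 z [ 0.0202  0.0123 -0.9997] F [-0.2  0.7 -0.5] w 85.1 rel [504.1 283.2 101.4]
t 3.95 [504.7 283.5  82.7] yaw_y -5.14 z [ 0.0207  0.0125 -0.9997] F [-1.5 -0.3 -0.9] w 85.1 rel [504.3 283.2 101.7]
```

```bash
python3 -m crank '[[[-0.7,1.2,0,-0.0058,-0.0038,0,0.085],[0,0,0,0,0,0,0.085]]]' >/dev/null; python3 st.py
```

```text
t 4.2 [498.6 279.4  82.8] yaw_y -5.14 z [-1.8e-03 -6.0e-04 -1.0e+00] F [-0.3  0.6  0.3] w 85.1 rel [498.6 279.4 101.8]
```

```bash
python3 -m crank '[[[0,0,0,0,0,-0.018,0.085],[0,0,0,0,0,-0.018,0.085],[0,0,0,0,0,-0.018,0.085],[0,0,0,0,0,0,0.085],[0,0,0,0,0,0,0.085]]]' >/dev/null; python3 st.py
```

```text
t 4.825 [497.  278.6  22.9] yaw_y -5.14 z [-0.0051 -0.0022 -1.    ] F [ 0.5 -0.3  0.2] w 85.0 rel [497.1 278.7  41.9]
```

```bash
python3 -m crank '[[[0,0.3,0,0.0015,0.001,0.007,0.085],[0,0,0,0,0,0,0.085]]]' >/dev/null; python3 st.py;python3 -m crank '[[[0,0,0,0,0,0,0.02],[0,0,0,0,0,0,0.02],[0,0,0,0,0,0,0.02],[0,0,0,0,0,0,0.02],[0,0,0,0,0,0,0.02]]]' 30 >/dev/null; python3 st.py
```

```text
t 5.075 [499.6 280.2  31.4] yaw_y -5.14 z [-0.0088 -0.0013 -1.    ] F [ 0.2 -0.3  0.1] w 84.9 rel [499.7 280.2  50.4]
t 5.7 [500.4 280.6  32.9] yaw_y -5.14 z [-6.5e-03 -2.0e-04 -1.0e+00] F [0.1 0.3 0.1] w 22.9 rel [500.6 280.6  51.9]
```

```bash
python3 -m crank '[[[0,0,0,0,0,0,0.02],[0,0,0,0,0,0,0.02]]]' >/dev/null; python3 st.py; python3 -c "
from h import *
a=snap('wrist','w3.png'); b=snap('side','s3.png')[200:380,180:340]
b=cv2.resize(b,None,fx=3.3,fy=3.3); cv2.imwrite('pics/s3z.png',b[:,:,::-1])"
```

```text
t 5.95 [500.4 280.6  32.9] yaw_y -5.14 z [-6.5e-03 -2.0e-04 -1.0e+00] F [-0.4 -0.1  1.1] w 23.2 rel [500.6 280.6  51.9]
```

View pics/w3.png

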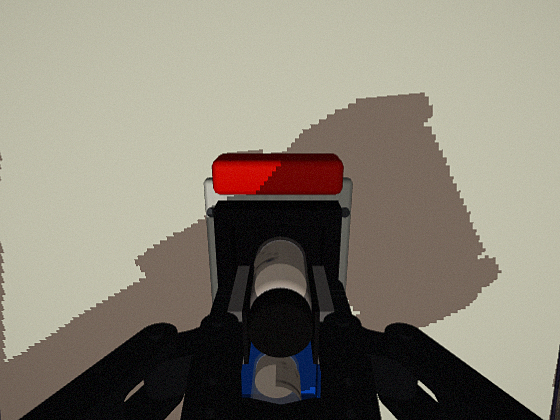

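View pics/s3z.png

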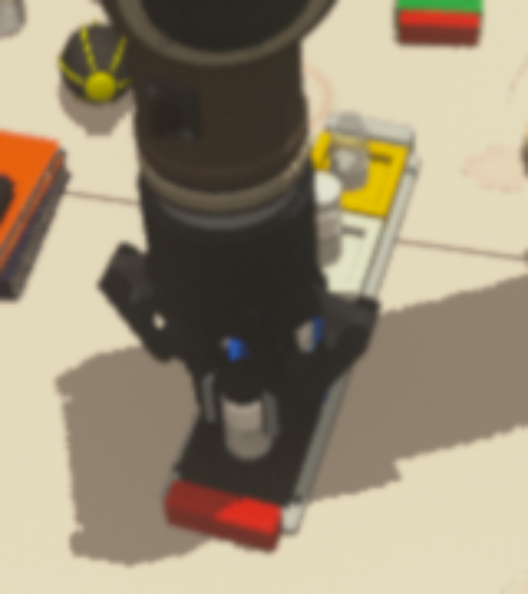

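The wrist view shows the black cap centred between the pads at (282,322), and the side view shows the pads across the upper glass. The 23 mm width reading is close to the vial's. Lifting.

```bash
python3 -m crank '[[[0,0,0,0,0,0.02,0.015],[0,0,0,0,0,0.03,0.015],[0,0,0,0,0,0.03,0.015],[0,0,0,0,0,0,0.015],[0,0,0,0,0,0,0.015]]]' 30 >/dev/null; python3 st.py; python3 -c "
from h import *
a=snap('wrist','w4.png')[150:420,120:440]; b=snap('side','s4.png')[150:380,180:340]
a=cv2.resize(a,(480,405)); b=cv2.resize(b,(282,405)); cv2.imwrite('pics/s4z.png',np.hstack([a,b])[:,:,::-1])"
```

```text
t 6.675 [500.2 280.4 118.1] yaw_y -5.13 z [-5.6e-03  1.0e-04 -1.0e+00] F [-0.3  0.6 -1. ] w 23.1 rel [500.3 280.4 137.1]
```

View pics/s4z.png

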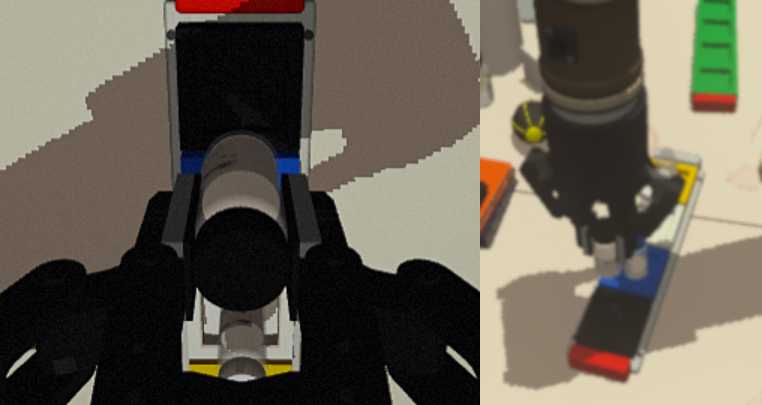

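The black vial is held and its pocket is empty. Carrying it to the far pocket, target about (474,-305).

```bash
python3 -m crank '[[[0,0,1,-0.002,-0.03,0.01,0.015],[0,0,1,-0.002,-0.045,0,0.015],[0,0,1,-0.002,-0.05,0,0.015],[0,0,1,-0.002,-0.05,0,0.015],[0,0,1,-0.002,-0.05,0,0.015],[0,0,1,-0.002,-0.05,0,0.015],[0,0,1,-0.002,-0.05,0,0.015],[0,0,1,-0.002,-0.05,0,0.015],[0,0,1,-0.002,-0.05,0,0.015],[0,0,1,-0.002,-0.05,0,0.015],[0,0,1,-0.002,-0.045,0,0.015],[0,0,0.6,-0.002,-0.03,0,0.015]]]' >/dev/null; python3 st.py; python3 -m crank '[[[0,0,0,0,0,0,0.015],[0,0,0,0,0,0,0.015]]]'>/dev/null; python3 st.py
```

```text
t 8.275 [ 464.9 -283.   114.7] yaw_y 7.17 z [-2.570e-02  7.000e-04 -9.997e-01] F [-0.2 -0.3  0.1] w 23.4 rel [ 465.4 -283.   133.7]
t 8.525 [ 463.2 -283.7  112.4] yaw_y 6.95 z [-0.029   0.0036 -0.9996] F [0.2 0.6 0.3] w 23.3 rel [ 463.8 -283.7  131.4]
```

```bash
python3 -m crank '[[[-0.2,-1.6,-0.4,0.0105,-0.0215,-0.02,0.015],[0,0,0,0,0,0,0.015],[0,0,0,0,0,0,0.015]]]'>/dev/null; python3 st.py; python3 -c "
from h import *
a=snap('wrist','w5.png')"
```

```text
t 8.9 [ 473.6 -300.8   91.2] yaw_y 6.74 z [-0.0033  0.0036 -1.    ] F [ 0.5  0.4 -0.9] w 23.5 rel [ 473.6 -300.8  110.2]
```

View pics/w5.png

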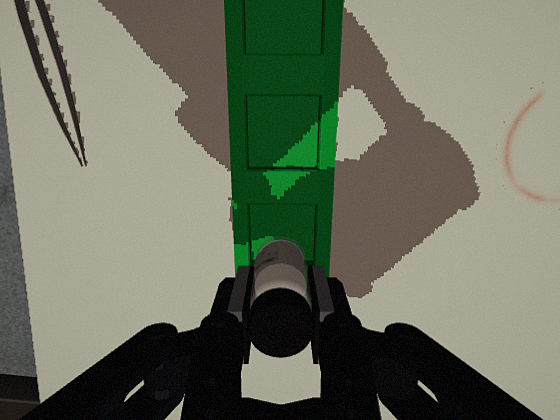

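The wrist view shows the vial over the last pocket. The next pocket's rim spans (247,95) to (320,168), so I check that against the estimate.

```bash
python3 -c "
from h import *
c=get_calibration('wrist')
P=ray(c,[[247,95],[320,95],[247,168],[320,168],[249,204],[316,204]],22)[:,:2];print(P.round(1),P[:4].mean(0))
print(proj(c,[[473.9,-305.2,70+0],[451.2,-114,22]]))"
```

```text
[[ 444.8 -224. ]
 [ 485.2 -219.2]
 [ 448.5 -265.2]
 [ 491.5 -260. ]
 [ 451.7 -287.4]
 [ 492.5 -282.4]] [ 467.49873598 -242.08899682]
[[ 281.27410593  270.97788294]
 [ 282.22031136 -150.52829005]]
```

```bash
python3 -m crank '[[[-0.2,-0.1,0,0.0008,-0.0048,-0.01,0.015],[0,0,0,0,0,-0.014,0.015],[0,0,0,0,0,-0.012,0.015],[0,0,0,0,0,0,0.015],[0,0,0,0,0,0,0.015]]]'>/dev/null; python3 st.py
```

```text
t 9.575 [ 474.2 -304.1   52.8] yaw_y 6.84 z [-2.3e-03  6.0e-04 -1.0e+00] F [ 0.8 -0.6  0. ] w 23.5 rel [ 474.2 -304.1   71.8]
```

```bash
python3 -m crank '[[[0,0,0,0,-0.0015,-0.009,0.015],[0,0,0,0,0,-0.006,0.015],[0,0,0,0,0,0,0.015],[0,0,0,0,0,0,0.015]]]'>/dev/null; python3 st.py
```

```text
t 10.075 [ 474.5 -306.2   37.3] yaw_y 6.83 z [-1.3e-03 -2.0e-04 -1.0e+00] F [ 0.1 -0.3 -0.3] w 23.7 rel [ 474.6 -306.2   56.3]
```

```bash
python3 -m crank '[[[0,0,0,0,0,-0.003,0.015],[0,0,0,0,0,0,0.015]]]'>/dev/null; python3 st.py
```

```text
t 10.325 [ 474.8 -306.3   34.5] yaw_y 6.83 z [-8.e-04 -5.e-04 -1.e+00] F [ 0.3 -0.   0.3] w 23.4 rel [ 474.8 -306.3   53.5]
```

```bash
python3 -m crank '[[[0,0,0,0,0,-0.001,0.015],[0,0,0,0,0,-0.0005,0.015],[0,0,0,0,0,0,0.015]]]'>/dev/null; python3 st.py
```

```text
t 10.7 [ 474.9 -306.4   33.1] yaw_y 6.83 z [-4.e-04 -8.e-04 -1.e+00] F [-0.4 -0.7 -0.9] w 23.3 rel [ 475.  -306.4   52.1]
```

```bash
python3 -m crank '[[[0,0,0,0,0,0,0.03],[0,0,0,0,0,0,0.04],[0,0,0,0,0,0,0.06],[0,0,0,0,0,0,0.06]]]'>/dev/null; python3 st.py;  python3 -m crank '[[[0,0,0,0,0,0.03,0.06],[0,0,0,0,0,0.05,0.06],[0,0,0,0,0.03,0.04,0.06],[0,0,0,0,0,0,0.06]]]'>/dev/null; python3 st.py; python3 -c "
from h import *
a=snap('wrist','w6.png')"
```

```text
t 11.2 [ 475.2 -306.6   33.3] yaw_y 6.84 z [-0.     -0.0011 -1.    ] F [0.3 1.  0.5] w 60.0 rel [ 475.2 -306.6   52.3]
t 11.7 [ 474.2 -275.4  155.7] yaw_y 6.78 z [-1.2e-03  4.0e-04 -1.0e+00] F [ 0.6 -1.1  0.2] w 60.2 rel [ 474.3 -275.5  174.7]
```

View pics/w6.png

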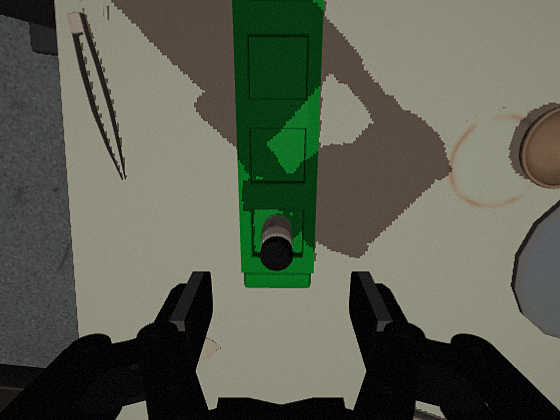

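The black vial stands upright in the far pocket, at about (275,245). Next the blue one.

```bash
python3 -m crank '[[[0,0,-1.2,0.002,0.03,0,0.06],[0,0,-1.2,0.002,0.045,0,0.06],[0,0,-1.2,0.002,0.05,0,0.06],[0,0,-1.2,0.002,0.05,0,0.06],[0,0,-1.2,0.002,0.05,0,0.06],[0,0,-1.2,0.002,0.05,0,0.06],[0,0,-1.2,0.002,0.05,0,0.06],[0,0,-1.2,0.002,0.05,0,0.06],[0,0,-1.2,0.002,0.05,0,0.06],[0,0,-1.2,0,0.045,0,0.06],[0,0,0,0,0,0,0.06],[0,0,0,0,0,0,0.06]]]' >/dev/null; python3 st.py
```

```text
t 13.25 [481.9 201.2 134.7] yaw_y -6.02 z [-0.0282 -0.0015 -0.9996] F [-0.   0.  -0.7] w 59.8 rel [482.5 201.2 153.7]
```

```bash
python3 -m crank '[[[0.1,-1.6,0.9,0.0095,0.0165,0,0.06],[0,0,0,0,0,0,0.06],[0,0,0,0,0,-0.03,0.06],[0,0,0,0,0,0,0.06],[0,0,0,0,0,0,0.06]]]' >/dev/null; python3 st.py
```

```text
t 13.875 [493.7 215.3 104.6] yaw_y -5.33 z [ 2.7e-03 -6.0e-04 -1.0e+00] F [-0.2  0.2 -0.6] w 60.0 rel [493.7 215.3 123.6]
```

```bash
python3 -m crank '[[[0,0.1,0.2,-0.0012,0.0028,-0.015,0.06],[0,0,0,0,0,-0.017,0.06],[0,0,0,0,0,-0.017,0.06],[0,0,0,0,0,0,0.06],[0,0,0,0,0,0,0.06]]]' >/dev/null; python3 st.py
```

```text
t 14.5 [493.  218.2  53.3] yaw_y -5.13 z [ 2.2e-03 -2.0e-04 -1.0e+00] F [-0.3  1.  -0. ] w 60.1 rel [492.9 218.2  72.3]
```

```bash
python3 -m crank '[[[0,0,0,-0.0008,0,-0.012,0.06],[0,0,0,0,0,-0.01,0.06],[0,0,0,0,0,0,0.06],[0,0,0,0,0,0,0.06]]]' >/dev/null; python3 st.py
```

```text
t 15.0 [492.6 218.4  30.3] yaw_y -5.12 z [ 3.3e-03  2.0e-04 -1.0e+00] F [0.5 0.2 0.5] w 59.7 rel [492.6 218.4  49.3]
```

Well placed. Closing and lifting.

```bash
python3 -m crank '[[[0,0,0,0,0,0,0.015],[0,0,0,0,0,0,0.015],[0,0,0,0,0,0,0.015],[0,0,0,0,0,0,0.015],[0,0,0,0,0,0,0.015]]]' >/dev/null; python3 st.py; python3 -m crank '[[[0,0,0,0,0,0.02,0.015],[0,0,0,0,0,0.03,0.015],[0,0,0,0,0,0.04,0.015],[0,0,0,0,0,0,0.015],[0,0,0,0,0,0,0.015]]]' >/dev/null; python3 st.py; python3 -c "
from h import *
a=snap('wrist','w7.png')"
```

```text
t 15.625 [493.4 218.7  31.2] yaw_y -5.12 z [ 5.2e-03  8.0e-04 -1.0e+00] F [ 0.1 -0.6 -0.3] w 23.6 rel [493.3 218.7  50.2]
t 16.25 [491.4 217.9 121.9] yaw_y -5.13 z [ 1.4e-03 -5.0e-04 -1.0e+00] F [-0.4 -0.5 -0.9] w 23.5 rel [491.3 217.9 140.9]
```

View pics/w7.png

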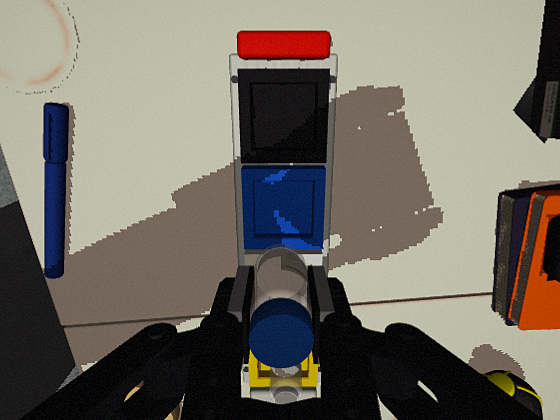

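The blue vial is held, at (282,335), and its pocket is empty. Carrying it to (467.2,-242).

```bash
python3 -m crank '[[[0,0,1.2,-0.001,-0.03,0.015,0.015],[0,0,1.2,-0.001,-0.045,0.005,0.015],[0,0,1.2,-0.001,-0.05,0,0.015],[0,0,1.2,-0.001,-0.05,0,0.015],[0,0,1.2,-0.001,-0.05,0,0.015],[0,0,1.2,-0.001,-0.05,0,0.015],[0,0,1.2,-0.001,-0.05,0,0.015],[0,0,1.2,-0.001,-0.05,0,0.015],[0,0,1.2,-0.001,-0.045,0,0.015],[0,0,0.8,-0.001,-0.025,0,0.015],[0,0,0,0,0,0,0.015],[0,0,0,0,0,0,0.015]]]' >/dev/null; python3 st.py
```

```text
t 17.8 [ 469.3 -237.6  125.5] yaw_y 6.95 z [-0.0232  0.0053 -0.9997] F [-0.1  0.4 -0.2] w 23.2 rel [ 469.7 -237.7  144.5]
```

```bash
python3 -m crank '[[[-0.3,-1.3,-0.3,-0.002,-0.004,-0.01,0.015],[0,0,0,0,0,-0.03,0.015],[0,0,0,0,0,-0.015,0.015],[0,0,0,0,0,0,0.015],[0,0,0,0,0,0,0.015]]]' >/dev/null; python3 st.py
```

```text
t 18.425 [ 467.5 -236.2   68.5] yaw_y 6.96 z [-0.0015  0.0024 -1.    ] F [-0.  -0.7 -1.1] w 23.4 rel [ 467.5 -236.3   87.5]
```

```bash
python3 -m crank '[[[-0.1,0,0,-0.0003,-0.0055,0,0.015],[0,0,0,0,0,-0.014,0.015],[0,0,0,0,0,-0.012,0.015],[0,0,0,0,0,0,0.015],[0,0,0,0,0,0,0.015]]]' >/dev/null; python3 st.py
```

```text
t 19.05 [ 468.5 -243.    42.3] yaw_y 6.95 z [ 0.0012 -0.0012 -1.    ] F [-0.5  0.2 -0.1] w 23.4 rel [ 468.4 -243.    61.3]
```

```bash
python3 -m crank '[[[0,0,0,-0.001,0.001,-0.005,0.015],[0,0,0,0,0,-0.003,0.015],[0,0,0,0,0,0,0.015],[0,0,0,0,0,0,0.015]]]' >/dev/null; python3 st.py
```

```text
t 19.55 [ 467.7 -242.    34.1] yaw_y 6.95 z [ 0.0018 -0.0015 -1.    ] F [-0.3  0.2  0.7] w 23.4 rel [ 467.6 -242.    53.1]
```

```bash
python3 -m crank '[[[0,0,0,0,0,-0.0017,0.015],[0,0,0,0,0,-0.001,0.015],[0,0,0,0,0,0,0.015]]]' >/dev/null; python3 st.py
```

```text
t 19.925 [ 467.9 -242.2   31.5] yaw_y 6.95 z [ 0.0024 -0.0019 -1.    ] F [ 0.7  0.  -0.5] w 23.4 rel [ 467.9 -242.1   50.5]
```

```bash
python3 -m crank '[[[0,0,0,0,0,0,0.03],[0,0,0,0,0,0,0.04],[0,0,0,0,0,0,0.06],[0,0,0,0,0,0,0.06],[0,0,0,0,0,0.03,0.06],[0,0,0,0,0,0.05,0.06],[0,0,0,0,0.03,0.045,0.06],[0,0,0,0,0,0,0.06]]]'>/dev/null; python3 st.py; python3 -c "
from h import *
a=snap('wrist','w8.png')"
```

```text
t 20.925 [ 467.1 -211.2  159.4] yaw_y 6.9 z [ 1.4e-03 -7.0e-04 -1.0e+00] F [ 0.6  0.1 -0.4] w 60.4 rel [ 467.1 -211.1  178.4]
```

View pics/w8.png

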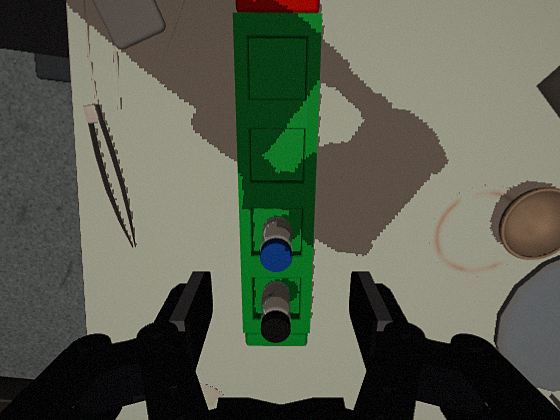

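The blue vial is upright in its pocket at (276,245), and black is at (276,310). Next the white vial.

```bash
python3 -m crank '[[[0,0,-1.4,0.003,0.03,0,0.06],[0,0,-1.4,0.003,0.045,0,0.06],[0,0,-1.4,0.003,0.05,0,0.06],[0,0,-1.4,0.003,0.05,0,0.06],[0,0,-1.4,0.003,0.05,0,0.06],[0,0,-1.4,0.003,0.05,0,0.06],[0,0,-1.4,0.003,0.05,0,0.06],[0,0,-1.4,0.003,0.025,0,0.06],[0,0,0,0,0,0,0.06],[0,0,0,0,0,0,0.06]]]' >/dev/null; python3 st.py
```

```text
t 22.225 [481.1 143.4 141.6] yaw_y -4.98 z [-0.025  -0.0023 -0.9997] F [ 1.2 -0.3 -0.5] w 60.2 rel [481.5 143.4 160.6]
```

```bash
python3 -m crank '[[[0.1,-1.4,0,0.0065,0.01,0,0.06],[0,0,0,0,0,0,0.06],[0,0,0,0,0,-0.03,0.06],[0,0,0,0,0,-0.03,0.06],[0,0,0,0,0,0,0.06],[0,0,0,0,0,0,0.06]]]' >/dev/null; python3 st.py
```

```text
t 22.975 [489.9 150.2  81.7] yaw_y -5.27 z [ 4.5e-03 -9.0e-04 -1.0e+00] F [-0.3 -0.5  0.4] w 59.8 rel [489.8 150.2 100.7]
```

```bash
python3 -m crank '[[[0,0.2,0,-0.0018,0.003,0,0.06],[0,0,0,0,0,-0.015,0.06],[0,0,0,0,0,-0.015,0.06],[0,0,0,0,0,-0.01,0.06],[0,0,0,0,0,0,0.06],[0,0,0,0,0,0,0.06]]]' >/dev/null; python3 st.py
```

```text
t 23.725 [489.5 153.7  41.1] yaw_y -5.27 z [ 4.4e-03 -1.0e-04 -1.0e+00] F [-0.6  0.6 -0.3] w 60.1 rel [489.4 153.7  60.1]
```

```bash
python3 -m crank '[[[0,0.2,0,-0.001,0,-0.01,0.06],[0,0,0,0,0,0,0.06],[0,0,0,0,0,0,0.06]]]' >/dev/null; python3 st.py;  python3 -m crank '[[[0,0,0,0,0,0,0.015],[0,0,0,0,0,0,0.015],[0,0,0,0,0,0,0.015],[0,0,0,0,0,0,0.015],[0,0,0,0,0,0,0.015]]]' >/dev/null; python3 st.py; python3 -m crank '[[[0,0,0,0,0,0.02,0.015],[0,0,0,0,0,0.03,0.015],[0,0,0,0,0,0.05,0.015],[0,0,0,0,0,0,0.015],[0,0,0,0,0,0,0.015]]]' >/dev/null; python3 st.py; python3 -c "
from h import *
a=snap('wrist','w9.png')"
```

```text
t 24.1 [489.  153.8  30.9] yaw_y -5.27 z [ 1.7e-03  1.0e-04 -1.0e+00] F [ 0.6  0.8 -0.6] w 60.2 rel [488.9 153.8  49.9]
t 24.725 [489.5 153.9  31.5] yaw_y -5.27 z [ 3.e-03  4.e-04 -1.e+00] F [ 0.7 -0.6 -0.3] w 24.2 rel [489.4 153.9  50.5]
t 25.35 [487.3 153.4 132.5] yaw_y -5.28 z [-9.e-04 -4.e-04 -1.e+00] F [-0.5 -0.2 -1.2] w 23.7 rel [487.3 153.4 151.5]
```

View pics/w9.png

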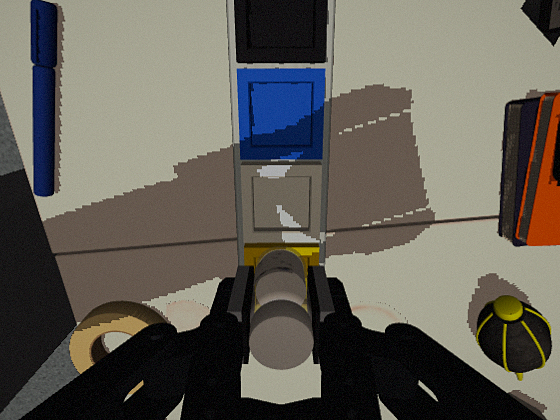

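The white vial is held, at (282,335). Carrying it to (460,-178).

```bash
python3 -m crank '[[[0,0,1.5,-0.002,-0.03,0.01,0.015],[0,0,1.5,-0.002,-0.045,0.005,0.015],[0,0,1.5,-0.002,-0.05,0,0.015],[0,0,1.5,-0.002,-0.05,0,0.015],[0,0,1.5,-0.002,-0.05,0,0.015],[0,0,1.5,-0.002,-0.045,0,0.015],[0,0,1.5,-0.002,-0.03,0,0.015],[0,0,1.3,-0.001,-0.02,0,0.015],[0,0,0,0,0,0,0.015],[0,0,0,0,0,0,0.015]]]' >/dev/null; python3 st.py
```

```text
t 26.65 [ 462.3 -173.2  133.8] yaw_y 6.97 z [-0.0229  0.0047 -0.9997] F [-0.3 -0.2 -0.2] w 23.6 rel [ 462.7 -173.3  152.8]
```

```bash
python3 -m crank '[[[-0.3,-1.3,-0.3,-0.002,-0.007,-0.01,0.015],[0,0,0,0,0,-0.03,0.015],[0,0,0,0,0,-0.025,0.015],[0,0,0,0,0,0,0.015],[0,0,0,0,0,0,0.015]]]' >/dev/null; python3 st.py
```

```text
t 27.275 [ 460.6 -174.9   67. ] yaw_y 6.94 z [-4.0e-04  1.4e-03 -1.0e+00] F [ 0.6  0.4 -0.1] w 23.6 rel [ 460.6 -175.    86. ]
```

```bash
python3 -m crank '[[[0,0,0,-0.0008,-0.0027,0,0.015],[0,0,0,0,0,-0.014,0.015],[0,0,0,0,0,-0.012,0.015],[0,0,0,0,0,0,0.015],[0,0,0,0,0,0,0.015]]]' >/dev/null; python3 st.py
```

```text
t 27.9 [ 461.4 -178.3   41.3] yaw_y 6.96 z [ 3.2e-03 -3.0e-04 -1.0e+00] F [-0.1  0.8  0.6] w 23.4 rel [ 461.3 -178.3   60.3]
```

```bash
python3 -m crank '[[[0,0.15,0,-0.001,0,-0.005,0.015],[0,0,0,0,0,-0.0025,0.015],[0,0,0,0,0,0,0.015],[0,0,0,0,0,0,0.015]]]' >/dev/null; python3 st.py
```

```text
t 28.4 [ 460.6 -178.5   33.6] yaw_y 6.96 z [ 1.e-03 -6.e-04 -1.e+00] F [-0.6 -0.2  0.6] w 23.3 rel [ 460.6 -178.5   52.6]
```

```bash
python3 -m crank '[[[0,0,0,0,0,-0.0015,0.015],[0,0,0,0,0,-0.0007,0.015],[0,0,0,0,0,0,0.015]]]' >/dev/null; python3 st.py
```

```text
t 28.775 [ 460.9 -178.5   31.5] yaw_y 6.96 z [ 1.5e-03 -9.0e-04 -1.0e+00] F [-0.  -0.6 -0.5] w 23.7 rel [ 460.8 -178.5   50.5]
```

```bash
python3 -m crank '[[[0,0,0,0,0,0,0.03],[0,0,0,0,0,0,0.04],[0,0,0,0,0,0,0.06],[0,0,0,0,0,0,0.06],[0,0,0,0,0,0.03,0.06],[0,0,0,0,0,0.05,0.06],[0,0,0,0,0.03,0.045,0.06],[0,0,0,0,0,0,0.06]]]'>/dev/null; python3 st.py; python3 -c "
from h import *
a=snap('wrist','w10.png')"
```

```text
t 29.775 [ 460.1 -147.6  159.5] yaw_y 6.9 z [ 7.e-04  2.e-04 -1.e+00] F [0.5 0.2 0.4] w 60.1 rel [ 460.1 -147.6  178.5]
```

View pics/w10.png

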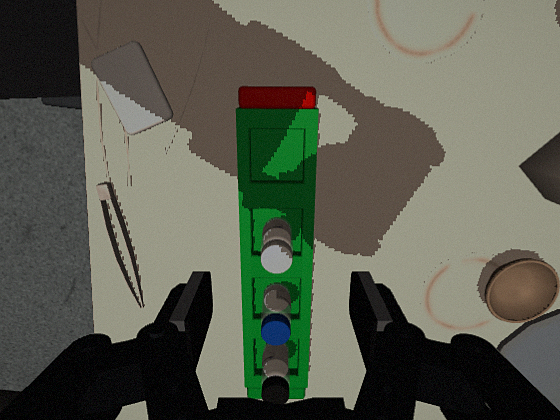

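Three vials now stand upright: white (277,245), blue (277,315), black (277,375). Last is the open vial.

```bash
python3 -m crank '[[[0,0,-1.8,0.004,0.03,0,0.06],[0,0,-1.8,0.004,0.045,0,0.06],[0,0,-1.8,0.004,0.05,0,0.06],[0,0,-1.8,0.004,0.045,0,0.06],[0,0,-1.8,0.004,0.04,0,0.06],[0,0,-1.8,0.004,0.025,0,0.06],[0,0,-0.8,0,0,0,0.06],[0,0,0,0,0,0,0.06]]]' >/dev/null; python3 st.py
```

```text
t 30.825 [475.3  89.4 145. ] yaw_y -5.33 z [-2.270e-02 -6.000e-04 -9.997e-01] F [ 0.5 -0.5 -0.7] w 60.2 rel [475.7  89.5 164. ]
```

```bash
python3 -m crank '[[[0,-1.3,0,0.0075,0.0015,0,0.06],[0,0,0,0,0,0,0.06],[0,0,0,0,0,-0.03,0.06],[0,0,0,0,0,-0.035,0.06],[0,0,0,0,0,0,0.06],[0,0,0,0,0,0,0.06]]]' >/dev/null; python3 st.py
```

```text
t 31.575 [485.2  86.9  80.2] yaw_y -5.64 z [ 0.0054 -0.0013 -1.    ] F [0.5 1.  0.2] w 60.2 rel [485.1  86.9  99.2]
```

```bash
python3 -m crank '[[[0,0.3,0.5,-0.002,0.0037,0,0.06],[0,0,0,0,0,-0.015,0.06],[0,0,0,0,0,-0.015,0.06],[0,0,0,0,0,-0.01,0.06],[0,0,0,0,0,0,0.06],[0,0,0,0,0,0,0.06]]]' >/dev/null; python3 st.py
```

```text
t 32.325 [485.   91.1  40. ] yaw_y -5.09 z [ 4.3e-03 -8.0e-04 -1.0e+00] F [0.8 1.1 0.6] w 59.8 rel [484.9  91.1  59. ]
```

```bash
python3 -m crank '[[[0,0.2,0,-0.0015,0,-0.011,0.06],[0,0,0,0,0,0,0.06],[0,0,0,0,0,0,0.06]]]' >/dev/null; python3 st.py;  python3 -m crank '[[[0,0,0,0,0,0,0.015],[0,0,0,0,0,0,0.015],[0,0,0,0,0,0,0.015],[0,0,0,0,0,0,0.015],[0,0,0,0,0,0,0.015]]]' >/dev/null; python3 st.py; python3 -m crank '[[[0,0,0,0,0,0.02,0.015],[0,0,0,0,0,0.03,0.015],[0,0,0,0,0,0.05,0.015],[0,0,0,0,0,0,0.015],[0,0,0,0,0,0,0.015]]]' >/dev/null; python3 st.py; python3 -c "
from h import *
a=snap('wrist','w11.png')"
```

```text
t 32.7 [483.9  91.1  28.6] yaw_y -5.09 z [ 1.5e-03 -8.0e-04 -1.0e+00] F [-0.1 -0.7  0.1] w 59.8 rel [483.9  91.1  47.6]
t 33.325 [484.5  91.1  29.2] yaw_y -5.1 z [ 2.8e-03 -7.0e-04 -1.0e+00] F [ 0.3 -1.  -0.7] w 23.7 rel [484.4  91.1  48.2]
t 33.95 [482.4  90.9 130.5] yaw_y -5.1 z [-9.e-04 -1.e-03 -1.e+00] F [-0.7  0.6 -0.1] w 23.8 rel [482.4  90.9 149.5]
```

View pics/w11.png

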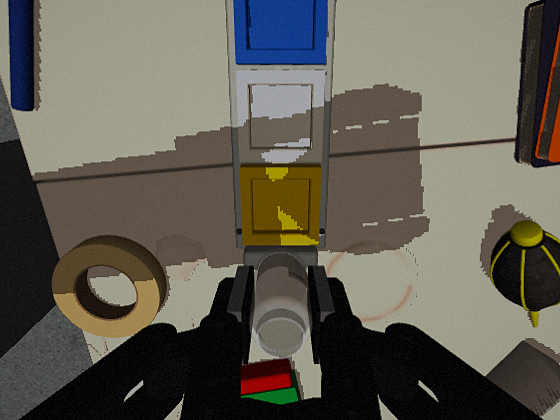

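The open vial is held, at (281,330), and the tray is empty. Carrying it to (453,-115).

```bash
python3 -m crank '[[[0,0,2,-0.003,-0.03,0.01,0.015],[0,0,2,-0.003,-0.04,0,0.015],[0,0,2,-0.003,-0.045,0,0.015],[0,0,2,-0.003,-0.04,0,0.015],[0,0,2,-0.003,-0.03,0,0.015],[0,0,1.7,-0.003,-0.018,0,0.015],[0,0,0,0,0,0,0.015],[0,0,0,0,0,0,0.015]]]' >/dev/null; python3 st.py
```

```text
t 35.0 [ 456.4 -115.6  129.7] yaw_y 7.02 z [-0.0191  0.0029 -0.9998] F [ 0.2  0.7 -0.5] w 23.7 rel [ 456.8 -115.7  148.7]
```

```bash
python3 -m crank '[[[-0.2,-1.1,-0.3,-0.0035,-0.002,-0.01,0.015],[0,0,0,0,0,-0.03,0.015],[0,0,0,0,0,-0.025,0.015],[0,0,0,0,0,0,0.015],[0,0,0,0,0,0,0.015]]]' >/dev/null; python3 st.py
```

```text
t 35.625 [ 453.6 -113.1   62.9] yaw_y 6.95 z [ 6.e-04  8.e-04 -1.e+00] F [-0.2 -0.6  1.1] w 23.6 rel [ 453.6 -113.1   81.9]
```

```bash
python3 -m crank '[[[0,0,0,-0.001,-0.0015,0,0.015],[0,0,0,0,0,-0.014,0.015],[0,0,0,0,0,-0.01,0.015],[0,0,0,0,0,0,0.015],[0,0,0,0,0,0,0.015]]]' >/dev/null; python3 st.py
```

```text
t 36.25 [ 454.4 -115.    39.4] yaw_y 6.96 z [ 4.5e-03 -5.0e-04 -1.0e+00] F [-0.6  0.   0.2] w 23.9 rel [ 454.3 -115.    58.4]
```

```bash
python3 -m crank '[[[0,0.2,0,-0.0015,0,-0.005,0.015],[0,0,0,0,0,-0.003,0.015],[0,0,0,0,0,0,0.015],[0,0,0,0,0,0,0.015]]]' >/dev/null; python3 st.py
```

```text
t 36.75 [ 453.  -115.2   31.1] yaw_y 6.95 z [ 1.3e-03 -8.0e-04 -1.0e+00] F [ 0.6 -0.8 -0.7] w 23.9 rel [ 453.  -115.1   50.1]
```

```bash
python3 -m crank '[[[0,0,0,0,0,-0.0013,0.015],[0,0,0,0,0,-0.0007,0.015],[0,0,0,0,0,0,0.015]]]' >/dev/null; python3 st.py
```

```text
t 37.125 [ 453.2 -115.2   29.2] yaw_y 6.95 z [ 1.8e-03 -9.0e-04 -1.0e+00] F [ 1.2 -0.4 -0.6] w 23.9 rel [ 453.2 -115.2   48.2]
```

```bash
python3 -m crank '[[[0,0,0,0,0,0,0.03],[0,0,0,0,0,0,0.04],[0,0,0,0,0,0,0.06],[0,0,0,0,0,0,0.06],[0,0,0,0,0,0.03,0.06],[0,0,0,0,0,0.05,0.06],[0,0,0,0,-0.03,0.05,0.06],[0,0,0,0,-0.05,0.04,0.06],[0,0,0,0,-0.04,0.03,0.06],[0,0,0,0,0,0,0.06],[0,0,0,0,0,0,0.06]]]'>/dev/null; python3 st.py; python3 -c "
from h import *
snap('wrist','w12.png'); t=snap('top','t12.png'); s=snap('side','s12.png')
a=cv2.resize(t[205:265,295:425],(650,300),interpolation=cv2.INTER_CUBIC);b=cv2.resize(s[120:220,280:345],(195,300),interpolation=cv2.INTER_CUBIC)
cv2.imwrite('pics/f12.png',np.hstack([b,a[:,:600]])[:,:,::-1])"
```

```text
t 38.5 [ 450.1 -236.1  234. ] yaw_y 7.05 z [-0.0011 -0.001  -1.    ] F [-0.8  0.6 -1.4] w 60.1 rel [ 450.1 -236.1  253. ]
```

View pics/w12.png

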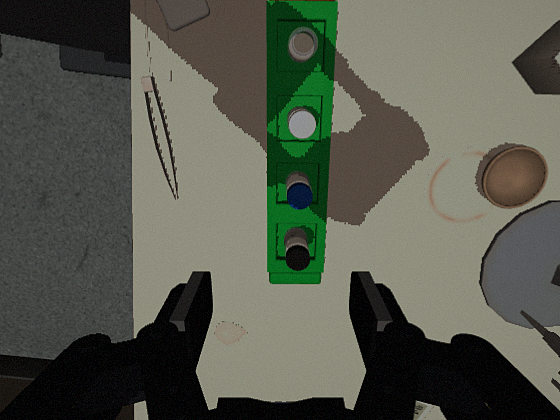

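View pics/f12.png

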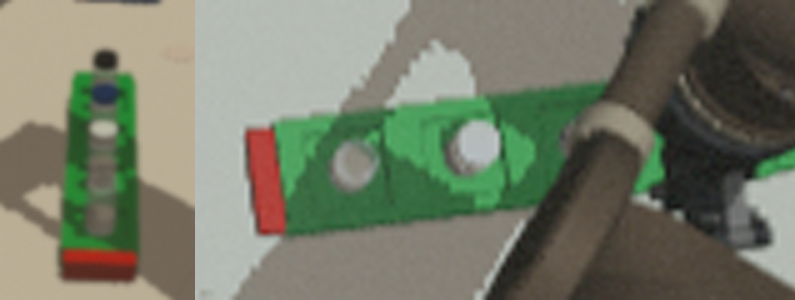

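The wrist view shows all four upright in their pockets: open (303,43) at the red end, then white (302,124), blue (299,192) and black (297,250). The side view agrees. Handing in.

```bash
python3 -c "
from cell import hand_in
print(hand_in())"
```

```text
the job is handed in; nothing more can be done
None
```

All four vials are in the green rack in reverse order. From its red end they now stand open, white, blue, black; in the tray, the order from its red end was black, blue, white, open.

- **Final check:** the last wrist and side pictures show one vial per pocket, all upright, with the gripper clear above the rack. In the last top view the arm hid the blue and black vials, so that view confirms only the open and white ones.
- **Floor contact:** I released each vial at the height at which I had gripped it. Touch-down did not show in the force readings, which stayed within about 1.5 N.
- **Time:** about 38.7 s of the 104 s allowed.
- **Disagreements:** the gripper read 23–24 mm on 25 mm glass, but every vial was held securely. Row moves drifted a few millimetres and tilted the tool by up to about 1.7° while carrying; I corrected this before each lowering.

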